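# Press a bearing home with a ratchet bench press

### The arm

A 6-joint arm with a two-finger parallel gripper is mounted at the origin on a cart in front of the work surface, level with it; the furniture and walls round the work are solid. World frame = base frame: x ahead of the robot, y to its left, z up, the work surface at z = 0. Lengths are in m, angles in rad, forces in N, time in s.
With the tool pointing down it reaches from about 0.375 to 0.925 m from the base axis. Payload 5.7 kg.
Tool frame: the origin (TCP) lies midway between the tips of the shut fingers; the grasp point (between the pads) lies 19 mm behind it; z points along the fingers, y is the line along which they close (so a half turn about z gives the same grasp; the last joint's range is limited). The gripper opens to 88 mm and grips with 3 to 60 N. Pads are 20 mm wide; open, the fingers measure 115 mm over their backs; the gripper's body (75 mm by 178 mm) begins 61 mm behind the grasp point.
Start: joints at [-1.345, 0.359, 1.51, -0, 1.272, -0.115], TCP at [0.201, -0.565, 0.223] pointing down, gripper open.
Joint ranges: [-2.97, 2.97], [-1.01, 2.36], [0.21, 2.38], [-0.96, 4.11], [0.2, 2.71], [-2.98, 2.98]. Speed limits (rad/s): [2.39, 2.39, 3.14, 3.14, 3.14, 3.14].

### API

Orientations are given as a unit quaternion [x, y, z, w].
In Python, from bench import move_ptp, servo_line, goto_joints, move_gripper, sleep, inverse_kinematics, capture, PlanningError, close_job, spot_in, silhouettes, current_clock, current_joint_pos, current_qvel, current_joint_torque, current_position, current_orientation, current_force, current_torque, current_finger_gap, current_grip_force gives the robot as it stands. Calls block until the motion is done:
- move_ptp(position, orientation): joint-space move of the TCP to a pose.
- servo_line(position, orientation=None, rate=0.15, contact_N=None): straight line of the TCP; orientation=None keeps the orientation; rate is the mean speed in m/s. With contact_N (N) it stops when the force on the tool has changed by that much, and returns True; else False.
- goto_joints(angles): joint-space move.
- move_gripper(opening): finger opening in m; the grip force is fixed at half the most; returns when the fingers have stopped.
- sleep(seconds).
- inverse_kinematics(position, orientation): joint angles nearest the present ones, or None.
- capture(name): name is "scene" or "side" or "wrist"; returns a dict with "image" (420x560x3 uint8, blue, green, red), "range_z" (420x560 float32, m along the optical axis (not along the pixel's ray), 0 where there is no reading), "intrinsics" (3x3 intrinsics, pixels), "R" (3x3) and "t" (3): a world point X has camera coordinates R X + t. Camera axes: x right, y down, z forward; pixel columns grow to the right and rows downward; lengths in m; the calibration is good to about 2 mm. The wrist camera is an equidistant fisheye: a pixel r from the principal point sees the ray r / f radians off the axis. A picture is of the moment at which its call begins.
A pose or a line that the arm cannot do raises PlanningError and nothing moves.
- close_job(): hands the job in; it is judged then, once.
Trained networks look in the newest picture that a camera, given by its name, has taken for a name from the list of things; names that differ only in an ending like _2 or _b are one class to them, and where a whole thing is asked for, a point or a joint stands for the part that bears it (a point fixed in the world has none). Each returns a list of dicts, best first, with "conf" (0 to 1); they miss things now and then, are a little off and sometimes report something else, mostly with a low value. They report only what shows in the picture. A call takes as long as a camera call.
- spot_in(camera, query): "xy" ([column, row] in pixels, amid what is visible of it).
- silhouettes(camera, query): "region" (420x560 bool, what is visible of it) and "xy" ([column, row] in pixels, amid what is visible of it).
Readings, each from a call of its own:
- current_clock(): time.
- current_joint_pos(): joint angles.
- current_qvel(): joint speeds.
- current_joint_torque(): joint torques, N m.
- current_position(): TCP position.
- current_orientation(): TCP orientation.
- current_force(): force on the tool from outside, world axes, zero at the start.
- current_torque(): the same for the moment, N m.
- current_finger_gap(): finger opening in m.
- current_grip_force(): force on a finger pad.
Only numpy, scipy, OpenCV 4.12 (cv2) and the standard library are available. Lean on these libraries where they do the work, as an engineer would, in place of code of your own. Each camera call takes 0.05 s, during which the arm holds its last target. There are 200 camera calls.

### The job

Press the ball bearing firmly home against the shoulder of its shaft with the ratchet press: with the pawl left down on the ratchet, wind the T-grip clockwise click by click until the bearing has met the shoulder and the press just goes solid, and no harder, or the races get marked. Then throw the pawl over, off the ratchet, and wind the T-grip back until the ram is fully withdrawn to its stop. Leave the pawl thrown back and let go; do not force the T-grip backwards against the pawl, and leave the things lying round the press alone.

Things in the scene. Friction and masses are not known exactly. Their poses are not given: they have to be found in the camera images.
- knob_grip (a point): Centre of the press's T-grip, on the axis of its upright spindle: a level black bar 66 mm long (point x), 16 mm thick (y), 24 mm high, centred 142 mm above the bench. Below it a 20 mm stem, then the toothed ratchet wheel, 100 mm across, teeth up to 96 mm above the bench. Pinch the bar across its 16 mm and turn.
- knob (a joint): Turn of the T-grip and ratchet wheel in rad, 0 at the start, growing clockwise seen from above; stays where left. One click is 0.314 rad; 1 rad drives the ram 13 mm. Turned slowly it needs some 0.07 N m when free, 0.15 while the bearing slides; once home it goes solid: above 0.35 N m is firm (20 N on the bearing), above 0.6 N m marks the races (45 N).
- ram (a joint): Travel of the ram in m, 0 at its back stop, growing towards the bearing (the press's +y, to the robot's left). A bar ending in a hollow 44 mm driver sleeve, cushioned by a stiff springy ring, which slips over the shaft and pushes the bearing; driven by the T-grip only. It meets the bearing after 3 to 19 mm and has it home after 23 to 31 mm, different each time.
- bearing (a joint): Travel of the ball bearing along its shaft in m: starts at 0.004 to 0.012, is 0.024 when home against the shaft's shoulder. A close fit: it drags with about 6 N and stays where it is pushed.
- bearing_centre (a point): Centre of the ball bearing (62 mm outside, 16 mm wide), standing on edge on its horizontal 29 mm shaft, 50 mm above the bench, to the left of the press's gear housing.
- pawl (a joint): Angle of the ratchet's drop pawl in rad: about 0 with its nose down in the teeth, where it stops the wheel turning back (it rides up to 0.15 over each tooth as the wheel turns clockwise); 1.45 thrown over. It drops by its own weight: back onto the teeth from below 0.65, over from above 0.7. Turning back hard on it (over 0.6 N m) strains it.
- pawl_ball (a point): Centre of the 20 mm steel ball on the pawl's thumb lever, on the robot's side of the press, 140 mm above the bench while the pawl is down; 36 mm above the pivot, which runs along the point's x. Push the ball about 30 mm sideways, to the robot's right (the point's -y while the pawl is down), and it tips over. 1 N is enough; up to 10 N if the pawl carries load.
- carton_mid (a point): Bystander: centre of a yellow printed carton, 70 x 100 x 45 mm, lying behind the press. Leave alone.
- spanner_mid (a point): Bystander: middle of a combination spanner, 36 x 220 x 7 mm, lying to the right of the press. Leave alone.
- mug_mid (a point): Bystander: centre of a mug, 84 mm wide and 95 mm high, off the left end of the press. Leave alone.

How it is judged:
On the way, in this order (a step that is already met when the one before it is completed fails the run):
1. with the pawl down on the ratchet, the bearing is pressed home on the shoulder (within 0.8 mm) and the press has gone solid: the sleeve pushes on the bearing with more than 20 N (contact force between ram and bearing above 20 N and value of joint bearing above 0.0232 m and value of joint pawl below 0.4 rad), for 0.1 s.
2. the pawl is thrown over, off the ratchet (value of joint pawl above 1 rad and value of joint bearing above 0.0232 m), for 0.2 s.
At the end, for the whole second after the job is handed in: the bearing sits home on the shoulder (within 0.8 mm), the pawl lies thrown back off the ratchet (past 1 rad), and the ram is withdrawn to within 4 mm of its stop (all of step 2 and value of joint ram below 0.004 m); the robot touches nothing.
It fails at once if the bearing is over-pressed: the sleeve pushes on it with more than 45 N (contact force between ram and bearing above 45 N).
It fails at once if the T-grip is forced backwards in the fingers against the pawl: more than 18 N between pawl and ratchet while it is held (contact force between pawl and knob above 18 N and contact force between the fingers and knob above 5 N).
It fails at once if the carton, the spanner or the mug is moved by more than 15 mm (distance of any of carton_mid, spanner_mid, mug_mid from where it was at the start of the episode above 0.015 m).
It also fails if it takes over 72 s, if anything falls off the work surface, if the arm or the gripper's body presses on something with over 40 N, if the wrist force passes 120 N, or if a joint passes its speed limit or range.

## Working session

There is one attempt and no reset: what is moved stays moved. The work goes in short steps, each a Python script; the robot and the scene stay as the last script left them, time stands still between calls to the robot, and variables do not carry over. Pictures are saved under pics/ and viewed, at most 10 in all, crops included, and the job is handed in when it is done.

```bash
ls; mkdir -p pics; cat > h.py <<'E'
from bench import *
import numpy as np, cv2
def px2w(c,u,v,z=None,depth=None):
    K=c["intrinsics"];R=np.array(c["R"]);t=np.array(c["t"])
    r=np.array([(u-K[0][2])/K[0][0],(v-K[1][2])/K[1][1],1.])
    o=-R.T@t; d=R.T@r
    if z is not None: return o+d*(z-o[2])/d[2]
    if depth is None: depth=c["range_z"][int(round(v)),int(round(u))]
    return o+d*depth
def cloud(c,mask):
    v,u=np.nonzero(mask&(c["range_z"]>0)); K=c["intrinsics"];d=c["range_z"][v,u]
    P=np.stack([(u-K[0][2])/K[0][0]*d,(v-K[1][2])/K[1][1]*d,d],1)
    return (P-np.array(c["t"]))@np.array(c["R"])
E
python3 - <<'E'
from h import *
print(current_clock(),current_orientation(),current_force(),current_torque())
for n in ("scene","side"):
    c=capture(n); cv2.imwrite(f"pics/{n}0.png",c["image"])
    print(n,-np.array(c["R"]).T@np.array(c["t"]))
    for q in ("knob_grip","pawl_ball","bearing_centre","carton_mid","spanner_mid","mug_mid"):
        for s in spot_in(n,q)[:2]:
            u,v=s["xy"]; print(q,round(s["conf"],2),np.round(s["xy"],1),np.round(px2w(c,u,v),3))
    for q in ("knob","pawl"):
        for s in silhouettes(n,q)[:1]:
            P=cloud(c,s["region"]); print(q,s["conf"],s["xy"],P.min(0).round(3),P.max(0).round(3))
E
```

```text
pics
0.0 [ 9.85516392e-01  1.69577729e-01 -6.38754519e-05 -9.11715384e-04] [ 0.6968941   0.85885936 -0.62915026] [-0.03724898  0.03704836  0.05438222]
scene [0.08773631 0.85430239 0.55417342]
knob_grip 0.66 [284.2 206.8] [0.51  0.058 0.097]
pawl_ball 0.62 [318.2 198.9] [0.452 0.003 0.106]
bearing_centre 0.83 [276.5 245. ] [0.472 0.164 0.066]
bearing_centre 0.38 [284.8 234.5] [0.476 0.12  0.067]
carton_mid 0.97 [215.3 257.5] [0.576 0.236 0.046]
spanner_mid 0.43 [329.9 214.4] [ 0.475 -0.133 -0.004]
mug_mid 0.7 [227.4 305.6] [0.434 0.396 0.092]
knob 0.68 [283.2, 204.4] [ 0.465 -0.282 -0.003] [0.699 0.099 0.155]
pawl 0.69 [318.3, 195.6] [ 0.443 -0.004  0.097] [0.481 0.044 0.149]
side [0.53830697 0.82270627 0.70609274]
knob_grip 0.78 [276.6 199.8] [0.52  0.059 0.1  ]
pawl_ball 0.42 [303.5 182.1] [ 0.449 -0.005  0.109]
bearing_centre 0.63 [290.4 235.3] [0.489 0.167 0.081]
carton_mid 0.87 [244.9 266.8] [0.592 0.235 0.048]
spanner_mid 0.55 [236.8 194.4] [ 0.634 -0.086  0.005]
mug_mid 0.65 [311.7 316.6] [0.538 0.823 0.706]
knob 0.96 [278.7, 197.9] [ 0.465 -0.116  0.006] [0.565 0.099 0.158]
pawl 0.5 [294.0, 183.9] [ 0.443 -0.001  0.084] [0.482 0.046 0.152]
```

```bash
python3 - <<'E'
import cv2,numpy as np
a=cv2.imread("pics/scene0.png")[150:350,190:390];b=cv2.imread("pics/side0.png")[150:350,190:390]
cv2.imwrite("pics/crop0.png",np.hstack([cv2.resize(x,(400,400),interpolation=cv2.INTER_CUBIC) for x in (a,b)]))
E
```

```text
(no output)
```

View pics/crop0.png

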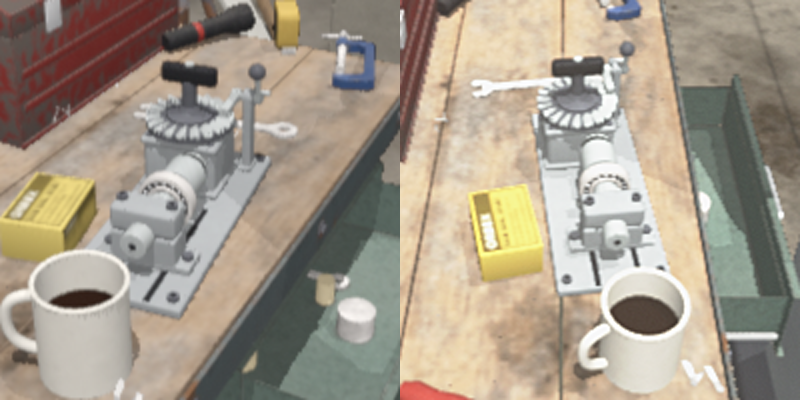

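The crop shows the T-grip bar at the top of each press view (crop pixels ≈(190,73) and (577,67)). The ball on the pawl lever is at (257,72) and (627,48), the bearing at (165,190), and the spanner behind the wheel. Next I'll measure the bar from the depth cloud.

```bash
python3 - <<'E'
from h import *
for n in ("scene","side"):
    c=capture(n); P=cloud(c,np.ones((420,560),bool)); I=c["image"][c["range_z"]>0] if 0 else None
    v,u=np.nonzero(c["range_z"]>0); col=c["image"][v,u].max(1)
    box=(abs(P[:,0]-.52)<.08)&(abs(P[:,1]-.04)<.09)
    m=box&(P[:,2]>.125)&(P[:,2]<.165)&(col<90)
    Q=P[m]; top=Q[Q[:,2]>.149]
    for S in (Q,top):
        rect=cv2.minAreaRect(S[:,:2].astype(np.float32)); print(n,len(S),S.mean(0).round(4),S[:,2].max().round(4),np.round(rect[0],4),np.round(rect[1],4),rect[2])
    cv2.setRNGSeed(0)
    # ball: grey pts above 0.128 near robot side
    b=(abs(P[:,0]-.45)<.03)&(abs(P[:,1])<.05)&(P[:,2]>.128)&(P[:,2]<.17)
    print("ball",b.sum(),P[b].mean(0).round(4),P[b].min(0).round(4),P[b].max(0).round(4))
    # base plate orientation: lines z ~0.01-0.02
    w=(P[:,2]>.086)&(P[:,2]<.1)&box
    print("wheel",cv2.minEnclosingCircle(P[w][:,:2].astype(np.float32)))
E
```

```text
scene 269 [0.5095 0.051  0.1429] 0.154 [0.4893 0.0407] [0.1114 0.0234] 26.441511154174805
scene 69 [0.5129 0.0516 0.1513] 0.154 [0.5134 0.0532] [0.0613 0.0108] 7.794588088989258
ball 66 [0.4501 0.0089 0.142 ] [ 0.4421 -0.0012  0.1284] [0.4601 0.0148 0.1501]
wheel ((0.49779924750328064, 0.030508646741509438), 0.07356366515159607)
side 154 [0.5157 0.0538 0.1461] 0.157 [0.4967 0.0445] [0.1012 0.0242] 24.088348388671875
side 52 [0.5148 0.053  0.1525] 0.157 [0.5163 0.0531] [0.0612 0.0103] 8.481827735900879
ball 51 [0.4524 0.009  0.145 ] [ 0.4431 -0.0024  0.1288] [0.4613 0.0165 0.1528]
wheel ((0.5060746669769287, 0.04339458793401718), 0.06053931638598442)
```

```bash
cat >> h.py <<'E'
from scipy.spatial.transform import Rotation as Rn
def down(yaw):  # tool z down, tool x along heading yaw (rad, ccw from above)
    return (Rn.from_euler('z',yaw)*Rn.from_euler('x',np.pi)).as_quat()
def ft(n=8):
    return np.mean([np.r_[current_force(),current_torque()] for _ in range(n)],0)
E
python3 - <<'E'
from h import *
c=np.array([.515,.053])
for yaw in (np.radians(8),np.radians(8)+np.pi):
    print(yaw,inverse_kinematics([*c,.215],down(yaw)),inverse_kinematics([*c,.123],down(yaw)))
    for d in (-.8,.0,.8,1.6,2.4,2.8): 
        q=inverse_kinematics([*c,.123],down(yaw-d)); print(d,None if q is None else np.round(q,2))
E
```

```text
0.13962634015954636 [-3.09279327e-02  2.48371672e-01  1.69545311e+00 -4.44089210e-16
  1.19776787e+00  1.40024205e+00] [-3.09279327e-02  3.59426450e-01  1.80048484e+00 -4.44089210e-16
  9.81681361e-01  1.40024205e+00]
-0.8 [-0.03  0.36  1.8  -0.    0.98  0.6 ]
0.0 [-0.03  0.36  1.8  -0.    0.98  1.4 ]
0.8 [-0.03  0.36  1.8  -0.    0.98  2.2 ]
1.6 None
2.4 [-0.03  0.36  1.8   0.    0.98 -2.48]
2.8 [-0.03  0.36  1.8   0.    0.98 -2.08]
3.2812189937493397 [-0.03092793  0.24837167  1.69545311  0.          1.19776787 -1.7413506 ] [-0.03092793  0.35942645  1.80048484  0.          0.98168136 -1.7413506 ]
-0.8 [-0.03  0.36  1.8   0.    0.98 -2.54]
0.0 [-0.03  0.36  1.8   0.    0.98 -1.74]
0.8 [-0.03  0.36  1.8   0.    0.98 -0.94]
1.6 [-0.03  0.36  1.8  -0.    0.98 -0.14]
2.4 [-0.03  0.36  1.8  -0.    0.98  0.66]
2.8 [-0.03  0.36  1.8  -0.    0.98  1.06]
```

```bash
python3 - <<'E'
from h import *
yaw=np.radians(8)+np.pi
move_ptp([.515,.053,.225],down(yaw)); print(current_clock())
c=capture("wrist"); cv2.imwrite("pics/w0.png",c["image"]); print(c["intrinsics"],c["R"],c["t"])
for q in ("knob_grip","pawl_ball","bearing_centre"):
    print(q,[(s["conf"],s["xy"]) for s in spot_in("wrist",q)[:2]])
np.save("w0z.npy",c["range_z"])
E
```

```text
3.4667
[[325.1922621    0.         278.33922432]
 [  0.         325.1922621  211.59787532]
 [  0.           0.           1.        ]] [[-1.38709961e-01  9.90332986e-01  3.52179603e-04]
 [ 9.54186082e-01  1.33551864e-01  2.67755152e-01]
 [ 2.65119725e-01  3.74763515e-02 -9.63486925e-01]] [ 0.02019905 -0.53117092  0.25433715]
knob_grip [(0.56, [270.5, 202.6])]
pawl_ball [(0.84, [230.3, 157.9])]
bearing_centre [(0.75, [384.9, 180.5]), (0.55, [270.9, 204.8])]
```

View pics/w0.png

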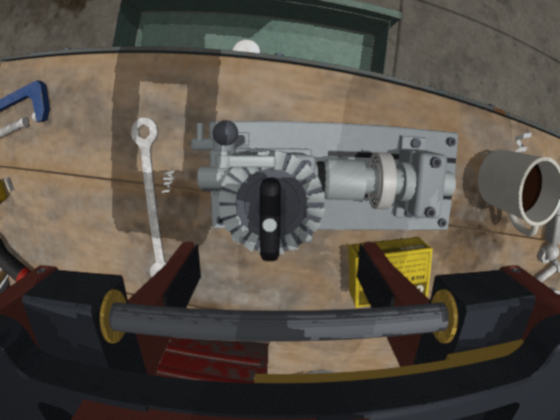

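The wrist view shows the bar running along the image's vertical, from (270,182) to (268,258). The ball is at (225,132), and the carton and spanner are well clear. I'll convert these with the fisheye model.

```bash
cat >> h.py <<'E'
def fish(c,u,v,z):
    K=c["intrinsics"];R=np.array(c["R"]);t=np.array(c["t"])
    a=np.array([u-K[0][2],v-K[1][2]])/K[0][0]; r=np.hypot(*a)
    d=R.T@np.r_[a/r*np.sin(r),np.cos(r)]; o=-R.T@t
    return o+d*(z-o[2])/d[2]
def bar(c,z=.154,draw=None):
    g=c["image"].max(2); m=((g<50)).astype(np.uint8); m[:140]=0; m[245+25:]=0; m[:,:215]=0; m[:,330:]=0
    n,l,s,ce=cv2.connectedComponentsWithStats(m); i=1+np.argmax(s[1:,4]); vu=np.argwhere(l==i)
    P=np.array([fish(c,x,y,z) for y,x in vu])[:,:2]
    r=cv2.minAreaRect(P.astype(np.float32)); return s[i],r,P
E
python3 - <<'E'
from h import *
c=capture("wrist"); s,r,P=bar(c); print(s,r)
for p in ((270,184),(269,256),(262,220),(278,220),(269.5,226)): print(p,fish(c,*p,.154).round(4))
print("ball",fish(c,225,132,.141).round(4), "white",fish(c,269,226,.154))
print(current_position(),ft())
E
```

```text
[ 257  178   29   83 1670] ((0.5139384269714355, 0.046258993446826935), (0.06468205153942108, 0.02078951708972454), 8.304492950439453)
(270, 184) [0.4864 0.0417 0.154 ]
(269, 256) [0.5428 0.0484 0.154 ]
(262, 220) [0.5145 0.0394 0.154 ]
(278, 220) [0.5128 0.0513 0.154 ]
(269.5, 226) [0.5184 0.0456 0.154 ]
ball [0.4536 0.0025 0.141 ] white [0.51842533 0.0452198  0.154     ]
[0.51507925 0.05257937 0.22497628] [-0.58306925 -0.64457432 -0.42491491  0.03153957 -0.09859513 -0.0227166 ]
```

```bash
python3 - <<'E'
from h import *
yaw=np.radians(8.3)+np.pi
move_gripper(.044)
move_ptp([.5145,.0465,.18],down(yaw)); 
np.save("ft0.npy",ft(20)); print(np.load("ft0.npy").round(3), current_joint_torque())
print(servo_line([.5145,.0465,.124],rate=.08,contact_N=8), current_position())
move_gripper(0.0); print(current_finger_gap(),current_grip_force(),(ft(20)-np.load("ft0.npy")).round(3),current_clock(),current_joint_torque())
c=capture("scene"); cv2.imwrite("pics/s1.png",cv2.resize(c["image"][130:280,200:400],(800,600)))
E
```

```text
[-0.675  0.215 -0.29   0.118 -0.159  0.018] [-2.01521781e-01 -4.21589828e+01 -2.29147464e+01 -6.53382833e-02
 -5.88606228e-02 -4.04557621e-02]
False [0.51497753 0.04650775 0.12441233]
0.019094967533539783 30.00095844268799 [ 9.050e-01 -5.070e+00  1.419e+00 -9.460e-01 -1.000e-03 -0.000e+00] 6.2167 [ 2.61517368e+00 -4.48143375e+01 -2.06415135e+01  1.51415180e+00
  1.66545860e-01 -1.39337790e-02]
```

View pics/s1.png

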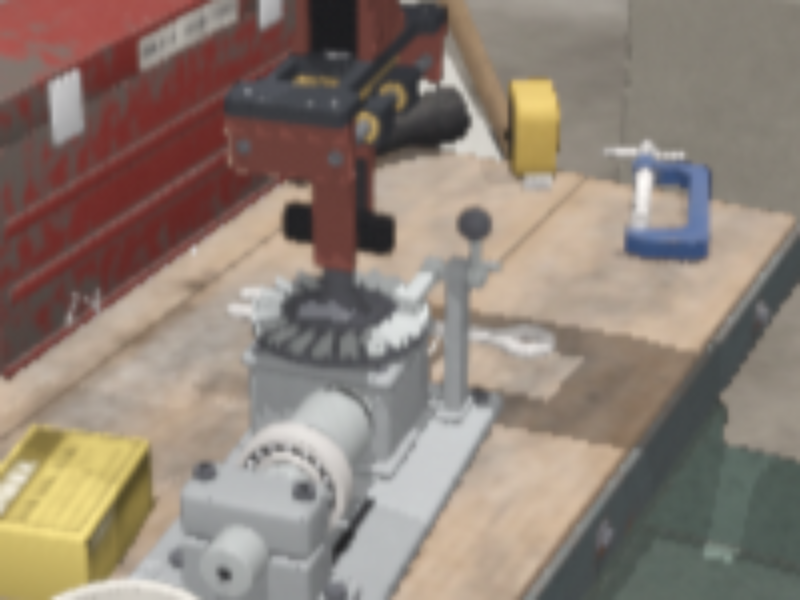

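```bash
cat >> h.py <<'E'
def turn(d,n=6):
    q=np.array(current_joint_pos() if not hasattr(turn,'q') else turn.q); q[5]+=d; turn.q=q
    goto_joints(q); return ft(n)-np.load("ft0.npy")
E
python3 - <<'E'
from h import *
p=np.array(current_position()); servo_line(p+[0,-.001,0],rate=.02); print((ft(20)-np.load("ft0.npy")).round(2),current_finger_gap())
q0=current_joint_pos(); np.save("q0.npy",q0); print(q0)
for i in range(7):
    f=turn(.2); print(round(current_clock(),2),round(current_joint_pos()[5]-q0[5],3),f.round(2),round(current_joint_torque()[5],3),round(current_finger_gap(),4))
E
```

```text
[ 0.92  4.46  0.32  0.77  0.01 -0.01] 0.01929525041274542
[-0.04726069  0.35648112  1.80107534  0.00207437  0.98411156 -1.76341214]
6.83 0.196 [ 0.53  4.37  0.05  0.76 -0.04 -0.08] 0.369 0.0188
7.14 0.397 [ 2.3   7.41 -0.36  1.15 -0.03 -0.07] 0.208 0.0188
7.45 0.597 [ 2.07  8.43  0.43  1.49 -0.2  -0.1 ] 0.199 0.0189
7.76 0.797 [ 1.4  11.19 -1.96  1.81 -0.31 -0.05] 0.215 0.0191
8.07 0.997 [ 3.84 12.84 -2.81  2.06 -0.44 -0.05] 0.218 0.0187
8.38 1.197 [ 5.95 13.66 -3.48  2.32 -0.62 -0.04] 0.208 0.0192
8.68 1.397 [ 6.47 13.73 -5.13  2.46 -0.82 -0.11] 0.207 0.0187
```

```bash
python3 - <<'E'
from h import *
p=np.array(current_position()); servo_line(p+[.0007,.0014,0],rate=.02); print(p,(ft(30)-np.load("ft0.npy")).round(3),current_joint_torque()[5])
print(np.std([np.r_[current_force(),current_torque()] for _ in range(20)],0).round(3))
c=capture("wrist"); d=capture("side"); cv2.imwrite("pics/w2.png",np.hstack([cv2.resize(c["image"][80:280,180:440],(400,308)),cv2.resize(d["image"][110:264,180:380],(400,308))]))
q=current_joint_pos(); print(q,Rn.from_quat(current_orientation()).as_matrix()[:,2])
E
```

```text
[0.51684453 0.04821144 0.12440144] [-1.822 -4.591  1.548 -0.886  0.461 -0.066] -0.03706637187860906
[0. 0. 0. 0. 0. 0.]
[-3.94945814e-02  3.60013157e-01  1.79515727e+00  1.27265195e-04
  9.87646696e-01 -3.55974460e-01] [-1.21931570e-03  1.54496708e-04 -9.99999245e-01]
```

View pics/w2.png

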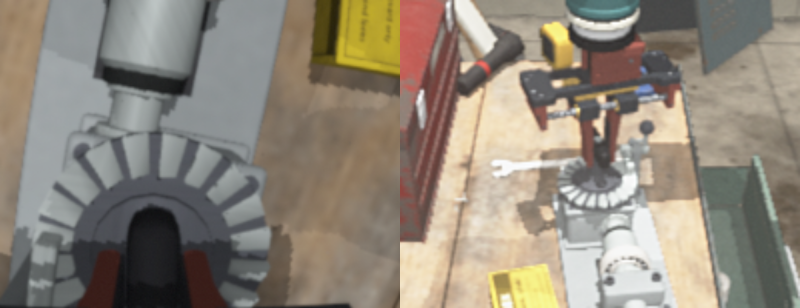

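```bash
cat >> h.py <<'E'
def ft(n=10,dt=.01):
    a=[]
    for _ in range(n): sleep(dt); a.append(np.r_[current_force(),current_torque()])
    return np.mean(a,0)
E
python3 - <<'E'
from h import *
p=np.array(current_position()); servo_line(p+[-.0001,-.0004,0],rate=.02)
q0=np.load("q0.npy")
def rep(f): print(round(current_clock(),2),round(current_joint_pos()[5]-q0[5],3),f.round(2),round(current_joint_torque()[5],3),round(current_finger_gap(),4))
rep(ft()-np.load("ft0.npy"))
for i in range(8):
    f=turn(.05,10); rep(f)
    if abs(f[5])>.25: break
E
```

```text
9.52 1.405 [ 0.11  1.25  0.81  0.13  0.19 -0.05] -0.027 0.0191
9.85 1.454 [0.47 0.69 0.15 0.   0.1  0.04] 0.09 0.0189
10.18 1.504 [ 1.62  1.07 -0.77  0.1  -0.06  0.05] 0.091 0.019
10.52 1.554 [ 2.22  1.98 -2.11  0.21 -0.28  0.04] 0.088 0.0187
10.85 1.604 [ 4.4   2.2  -3.22  0.32 -0.53  0.04] 0.087 0.0191
11.18 1.654 [ 4.56  2.96 -3.84  0.35 -0.62  0.06] 0.073 0.0191
11.52 1.704 [ 4.88  2.52 -4.31  0.36 -0.68  0.03] 0.073 0.0192
11.85 1.754 [ 5.38  2.83 -4.57  0.35 -0.71  0.03] 0.07 0.0189
12.18 1.804 [ 5.97  2.7  -4.84  0.35 -0.77  0.03] 0.069 0.0189
```

```bash
python3 - <<'E'
from h import *
p=np.array(current_position()); servo_line(p+[.0005,.0002,0],rate=.02)
q0=np.load("q0.npy")
def rep(f): print(round(current_clock(),2),round(current_joint_pos()[5]-q0[5],3),f.round(2),round(current_joint_torque()[5],3),round(current_finger_gap(),4))
for i in range(14):
    f=turn(.04,10); rep(f)
    if abs(f[5])>.22 or current_joint_torque()[5]>.22: break
c=capture("scene"); d=capture("side"); cv2.imwrite("pics/w3.png",np.hstack([cv2.resize(x["image"][170:290,220:340],(400,400),interpolation=cv2.INTER_CUBIC) for x in (c,d)]))
E
```

```text
12.77 1.844 [ 2.81  1.21 -2.08  0.09 -0.31  0.05] 0.112 0.0188
13.1 1.884 [ 3.47  1.22 -2.66  0.07 -0.41  0.05] 0.105 0.0192
13.43 1.924 [ 4.07  0.73 -3.46  0.04 -0.55  0.06] 0.106 0.0189
13.77 1.964 [ 5.13  0.34 -4.57 -0.03 -0.73  0.07] 0.126 0.0189
14.1 2.005 [ 5.56  0.19 -4.79 -0.05 -0.81  0.08] 0.092 0.0189
14.43 2.045 [ 6.09  0.2  -5.18 -0.08 -0.84  0.06] 0.091 0.0193
14.77 2.085 [ 6.44  0.1  -5.2  -0.1  -0.86  0.08] 0.089 0.0192
15.1 2.125 [ 6.58 -0.23 -5.61 -0.13 -0.93  0.07] 0.089 0.0189
15.43 2.165 [ 6.88 -0.44 -6.23 -0.16 -0.96  0.05] 0.089 0.0186
15.77 2.205 [ 6.84 -0.72 -6.12 -0.18 -0.99  0.04] 0.08 0.019
16.1 2.245 [ 7.32 -0.52 -6.52 -0.19 -1.03  0.14] 0.167 0.0192
16.43 2.284 [ 7.29 -0.7  -6.5  -0.23 -1.07  0.26] 0.293 0.019
```

View pics/w3.png

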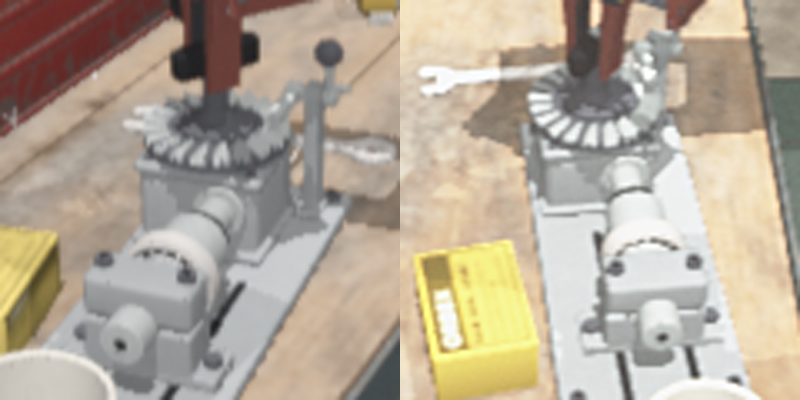

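The bearing is now up against the shoulder-end housing, and the torque is climbing linearly (0.08, 0.17, 0.29 N m), so the press is going solid. I'll finish in fine steps and then ease off gently.

```bash
python3 - <<'E'
from h import *
q0=np.load("q0.npy")
def rep(f): print(round(current_clock(),2),round(current_joint_pos()[5]-q0[5],3),f[[0,1,2,5]].round(2),round(current_joint_torque()[5],3),round(current_finger_gap(),4))
for i in range(6):
    f=turn(.018,12); rep(f)
    if f[5]>.41 or current_joint_torque()[5]>.43: break
sleep(.2); rep(ft(10)-np.load("ft0.npy"))
np.save("qmax.npy",current_joint_pos())
for i in range(12):
    f=turn(-.02,4); rep(f)
    if current_joint_torque()[5]<.06: break
E
```

```text
16.88 2.302 [ 5.09  0.3  -4.33  0.38] 0.399 0.0187
17.23 2.32 [ 5.05 -0.26 -5.09  0.41] 0.446 0.0191
17.52 2.32 [ 5.86 -0.36 -5.25  0.44] 0.452 0.0187
17.8 2.301 [ 5.75 -0.45 -5.22  0.36] 0.347 0.019
18.08 2.281 [ 5.4  -0.55 -5.12  0.31] 0.281 0.0193
18.37 2.261 [ 5.21 -0.51 -4.81  0.22] 0.219 0.0191
18.65 2.241 [ 4.84  0.52 -4.77  0.15] 0.156 0.0188
18.93 2.221 [ 4.81 -0.07 -4.61  0.12] 0.093 0.0191
19.22 2.201 [ 4.19  0.62 -4.48  0.02] 0.001 0.0191
```

Pressed home: about 0.45 N m held for roughly 0.5 s, then eased to near zero. Next I'll let go, rise and throw the pawl.

```bash
python3 - <<'E'
from h import *
th=np.radians(8.3); yd=np.array([-np.sin(th),np.cos(th),0])
print(current_position())
np.save("ctr.npy",current_position())
move_gripper(.044); p=np.array(current_position()); servo_line([p[0],p[1],.185],rate=.15)
move_gripper(0.0)
o=down(th+np.pi/2); b=np.array([.4545,.0045,.129])
s=b+yd*.037
move_ptp(s+[0,0,.055],o); np.save("ft1.npy",ft(10))
print(servo_line(s,rate=.12,contact_N=6),current_position())
print(servo_line(b-yd*.028,rate=.08,contact_N=14),current_position(),(ft(5)-np.load("ft1.npy")).round(2),current_clock())
c=capture("scene"); d=capture("side"); cv2.imwrite("pics/w4.png",np.hstack([cv2.resize(x["image"][130:280,220:370],(400,400),interpolation=cv2.INTER_CUBIC) for x in (c,d)]))
E
```

```text
[0.5190449  0.04824137 0.12437199]
False [0.44959746 0.04111753 0.12911128]
False [ 0.45834303 -0.02299064  0.12894863] [-0.19 -0.07 -0.11 -0.01  0.02  0.  ] 23.5167
```

View pics/w4.png

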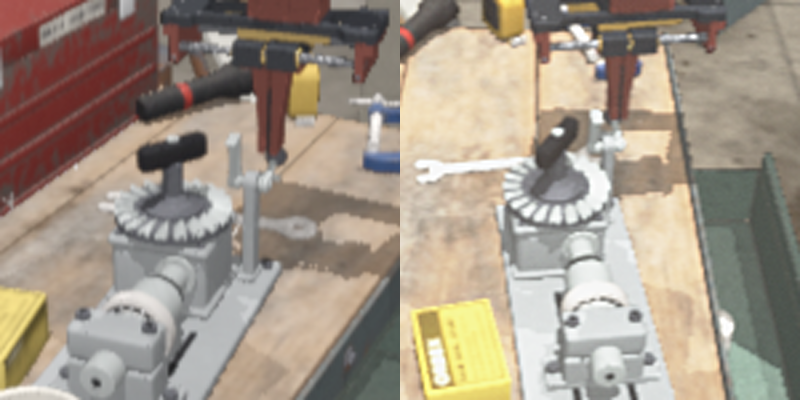

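The pawl is over: its nose stands upright at crop (235,155), with no load on the fingers. Next is the regrasp of the T-grip after one wrist look.

```bash
python3 - <<'E'
from h import *
p=np.array(current_position()); servo_line([p[0],p[1],.2],rate=.2)
ctr=np.load("ctr.npy"); yaw=np.radians(8.3)+np.pi-2.2
move_ptp([.5185,.048,.225],down(yaw)); print(current_joint_pos()[5])
c=capture("wrist"); s,r,P=bar(c); print(s,r); cv2.imwrite("pics/w5.png",c["image"][100:330,130:430])
print([(x["conf"],x["xy"]) for x in spot_in("wrist","pawl_ball")[:2]],np.degrees(yaw)%180,current_clock())
E
```

```text
0.4420063610790117
[ 270  178   27   92 1331] ((0.5181912779808044, 0.04384426772594452), (0.07226935029029846, 0.018807724118232727), 59.836639404296875)
[(0.57, [243.6, 278.3]), (0.44, [282.2, 31.8])] 62.24928507121887 25.0
```

View pics/w5.png

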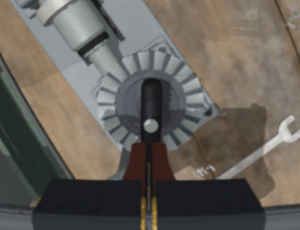

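The bar is centred and aligned with the fingers at the expected angle. I'll grip it and wind back.

```bash
python3 - <<'E'
from h import *
yaw=np.radians(8.3)+np.pi-2.2
move_gripper(.044); x,y=.5192,.0482
move_ptp([x,y,.18],down(yaw)); np.save("ft0.npy",ft(15))
print(servo_line([x,y,.124],rate=.08,contact_N=8)); move_gripper(0.)
q1=current_joint_pos(); np.save("q1.npy",q1)
def rep(f): print(round(current_clock(),2),round(current_joint_pos()[5]-q1[5],3),f[[0,1,2,5]].round(2),round(current_joint_torque()[5],3),round(current_finger_gap(),4))
def corr(f):
    p=np.array(current_position()); servo_line(p+np.r_[np.clip(f[:2]/9.5e3,-.0015,.0015),0],rate=.02); del turn.q
rep(ft()-np.load("ft0.npy"))
for i in range(10):
    f=turn(-.2,4); rep(f)
    if current_joint_torque()[5]<-.3 : break
    if np.hypot(f[0],f[1])>6: corr(f)
E
```

```text
False
27.71 0.0 [-2.02  0.95  4.15 -0.  ] -0.027 0.0188
28.05 -0.196 [-3.2   1.83  5.02  0.06] -0.123 0.0191
28.39 -0.397 [-4.93  2.24  6.42  0.05] -0.045 0.0189
28.73 -0.597 [-6.44  2.27  8.1   0.04] -0.048 0.0191
29.35 -0.794 [-3.48  0.06  4.92  0.07] -0.113 0.0187
29.69 -0.995 [-4.86 -1.7   6.53  0.07] -0.045 0.019
30.03 -1.195 [-5.8  -3.33  7.73  0.06] -0.049 0.019
30.64 -1.393 [-2.84 -2.29  3.75  0.08] -0.113 0.019
30.98 -1.595 [-4.07 -3.65  5.06  0.06] -0.045 0.019
31.32 -1.795 [-4.48 -5.38  5.61  0.05] -0.051 0.019
31.93 -1.996 [-1.77 -2.    2.85  0.05] -0.111 0.0192
```

```bash
python3 - <<'E'
from h import *
q1=np.load("q1.npy")
for i in range(10):
    f=turn(-.05,5); t=current_joint_torque()[5]
    print(round(current_joint_pos()[5]-q1[5],3),f[[0,1,2,5]].round(2),round(t,3))
    if t<-.2: break
turn(.015,2)
print(current_joint_pos()[5]-np.load("q0.npy")[5],current_joint_torque()[5])
move_gripper(.044); p=np.array(current_position()); servo_line([p[0],p[1],.26],rate=.15); print(current_clock())
c=capture("scene"); d=capture("side"); cv2.imwrite("pics/w6.png",np.hstack([cv2.resize(x["image"][130:280,210:360],(400,400),interpolation=cv2.INTER_CUBIC) for x in (c,d)]))
E
```

```text
-2.043 [-1.72 -2.03  2.75 -0.  ] -0.045
-2.093 [-2.08 -3.09  2.87  0.02] -0.04
-2.143 [-2.04 -5.03  3.05  0.01] -0.0
-2.194 [-2.   -5.5   3.01  0.05] -0.006
-2.243 [-1.67 -5.98  2.65 -0.39] -0.431
-0.02011824610474866 -0.2760377246886492
35.3083
```

View pics/w6.png

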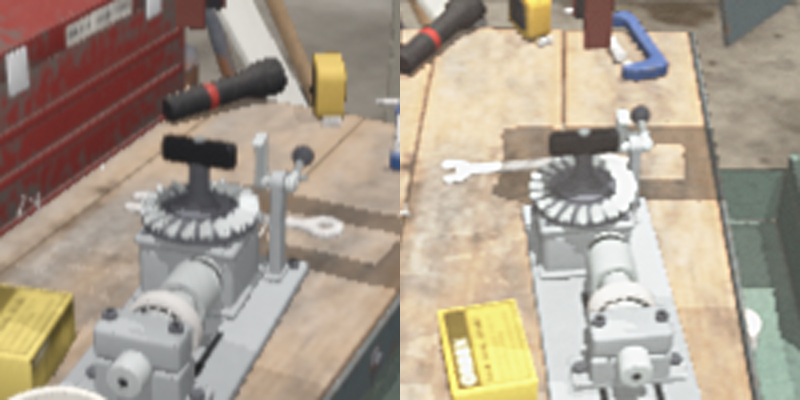

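The T-grip came back to its starting angle and met the back stop sharply. The pawl lies thrown over, the bearing is still at the shoulder end, and the gripper is clear, so I'll hand in.

```bash
python3 - <<'E'
from h import *
print(close_job())
E
```

```text
the job is handed in; nothing more can be done
None
```

I've handed the job in: the bearing is pressed home at about 0.45 N m, the pawl is thrown over, the ram is wound back to its stop and the gripper is clear; the judge's verdict isn't shown.

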